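Clamp a wooden toy-car body in the stall vise

TASK

Take the wooden toy-car body that has no wheels yet and stand it upright on the bed of the vise, lengthways between the jaws and about centred on them. Then let go of it and crank the vise handle clockwise until the moving jaw grips the car body firmly against the fixed jaw, and let go of the handle. Leave the finished car, the trinket box and the glue bottle where they are.

Things in the scene. Friction and masses are not known exactly. Their poses are not given: they have to be found in the camera images.
- car_body: The workpiece: pale wooden toy-car body without wheels, about 0.18 kg. Slab 150 long (own x) x 44 wide (y) x 36 high; on it a solid cabin 70 long x 34 wide, from 36 to 72 mm high, centred at own x = -8 mm. Dark inlaid windows and axle holes on its sides. Origin: centre of the underside; z up. Starts upright on the table left or right of the vise. Either way round is fine in the vise.
- finished_car: Bystander: a similar finished car of darker wood with four wheels (150 long, 73 wide over the wheels, 81 high), standing on the table on the other side of the vise. Origin: centre of its underside at table height, x along it.
- trinket_box: Bystander: closed wooden box 94 x 144 x 69 high with a brass clasp, beyond the vise. Origin: centre of its underside.
- glue_bottle: Bystander: closed white bottle, 60 mm in diameter, 150 high, red cap, beyond the vise. Origin: centre of its underside.
- fixed_jaw: The jaw away from the crank, 100 wide, 32 thick, rising 32 mm above the bed. Origin: foot of its gripping face, mid-width, at bed height. Axes as the vise's: x along the screw, y along the face, z up. The work goes on the negative-x side of this origin.
- moving_jaw: Sliding jaw, 100 wide, 40 thick, 32 high above the bed; its cork-faced pad (8 thick) sits on springs and can give way up to 10 mm, about 20 N per mm. Origin: foot of the pad's face as unloaded, mid-width, at bed height; axes as the vise's. Gap = distance between the jaw origins: 56 to 67 mm at the start, 44 when it meets the car body. Closes 10 mm per crank turn; stays where left.
- crank (a joint): Crank angle (rad, 0 to 46). Grows clockwise seen from the handle's end (looking along vise x), which closes the jaw: gap = 75 mm - 1.59 mm x angle. At 0 and whole turns the handle is straight above the axis; then it goes towards vise -y, down, +y, up. Turns with 4 to 6 N at the handle; past contact this rises by about 1 N per rad. A quarter turn past contact is firm.
- crank_grip (a point): Middle of the crank's red handle: a freely spinning grip 22 in diameter, 70 long, parallel to the screw, 40 mm from the crank axis, going round a vertical circle 50 to 130 mm above the table (it does not move along the screw). The crank arm, 10 thick, is 42 mm from this point towards the vise, the bed's end 71 mm. Can be pinched from above all the way round.
- crank_axis (a point): Centre of the circle that crank_grip runs on: on the screw's axis, 90 mm above the table, 201 mm from the fixed jaw's face. Fixed to the vise, its x axis along the screw towards the fixed jaw, z up.
- vise: Green machine vise on a dark hardwood block (150 x 110 x 70 high), fixed to the table. Flat bed 170 long x 100 wide, its top 110 mm above the table. Origin: on the table, under the vise. x axis along the screw from the crank end to the fixed jaw, roughly away from the robot; y to the left seen along x; z up.
Things that resemble listed ones, but are neither listed nor needed, are in the scene too. What is shaped like the car_body but purple is not meant.

How it is judged:
By the outcome, as a careful person would: the job done as asked, in the order asked, and still so for the second after the job is handed in, with the robot touching nothing.
It also fails if it takes over 67 s, if anything falls off the work surface, if the arm or the gripper's body presses on something with over 40 N, if the wrist force passes 120 N, or if a joint passes its speed limit or range.

ROBOT

A 7-joint arm with a two-finger parallel gripper is mounted at the origin on the work surface. World frame = base frame: x ahead of the robot, y to its left, z up, the work surface at z = 0. Lengths are in mm, angles in rad, forces in N, time in s.
With the tool pointing down it reaches from about 400 to 875 mm from the base axis. Payload 4.4 kg.
Tool frame: the origin (TCP) lies where the fingers leave the gripper's body, on its centre line; the fingertips stand 73 mm ahead of it and the grasp point (between the pads) lies 54 mm ahead of it; z points along the fingers, y is the line along which they close (so a half turn about z gives the same grasp; the last joint's range is limited). The gripper opens to 85 mm and grips with 20 to 120 N. Pads are 22 mm wide; open, the fingers measure 114 mm over their backs; the gripper's body (76 mm by 85 mm) begins 54 mm behind the grasp point. The pads swing forward as they close: fully open they stand 13 mm farther back than shut.
Start: joints at [-1.259, 0.628, 0.038, 1.517, -0.027, 0.996, -0.02], TCP at [239.75, 604.183, 303.913] pointing down, gripper open.
Joint ranges: [-3.06, 3.06], [-0.37, 2.12], [-1.25, 1.32], [0.18, 2.47], [-1.1, 4.24], [0.23, 1.98], [-2.94, 2.94]. Speed limits (rad/s): [2.57, 2.57, 3.14, 3.14, 3.14, 3.14, 3.14].

INTERFACE

Orientations are given as [roll, pitch, yaw] about the fixed x, y, z axes, in that order (R = Rz(yaw) Ry(pitch) Rx(roll)).
In Python, from cell import ctrl gives the robot as it stands.
- The arm moves only by the tool send_rows, never from a script. Its argument "rows" is a list that holds one entry, the list of rows, each a list of 6 numbers: the shift along the tool's x, y, z in cm, then the turn, a rotation vector about the tool's x, y, z in rad. In form: [[[tx, ty, tz, wx, wy, wz], ...]]. A call has 1 to 10 rows; each row is the pose to reach, as a shift and turn from the pose commanded when the call began, along the tool's axes at that moment; what a row does not reach only later rows make up. A row lasts 1/10 s, in which the tool goes at most 50 mm and 8.59 degrees, less where a joint would pass 70% of its speed; a pose out of reach is approached as far as the arm can. A call with a gripper value outside its range is refused whole. "grip" is the closure in counts, from 0 (fully open) to 255 (shut), set as the call begins (left out, the last holds). The fingers move at their own pace and stop on an object; the grip force is fixed at half the most. Time passes only in rows, so rows that repeat a pose let the fingers close. It gives the time, the measured TCP pose, the force, the opening and the grip force at its end, in the units of the state.
- ctrl.read_state(): the state, without advancing time (a new reading comes with each control period).
- ctrl.get_image(name): name is "scene" or "side" or "wrist"; returns a dict with "pixels" (384x512x3 uint8, red, green, blue), "fx", "fy", "cx", "cy" (pixels), "extrinsics" (4x4, takes a point from camera to world coordinates); the wrist camera has in their place "mount" (4x4, takes a point from camera to tool coordinates, whose origin is the TCP and whose axes are the flange's). Camera axes: x right, y up, looking along -z (the intrinsics and any distortion apply to the point x, -y, -z); pixel columns grow to the right and rows downward; lengths in mm; the calibration is good to about 2 mm. A picture is of the moment at which its call begins: read the wrist's pose just before it. There is no depth.
- ctrl.finish_job(): hands the job in; it is judged then, once.
The state is a dict: "clock": time; "qpos": joint angles; "qd": joint speeds; "tau": joint torques, N m; "eef_pos": TCP position; "tool_rot": TCP orientation; "force": force on the tool from outside, world axes, zero at the start; "torque": the same for the moment, N m; "width": finger opening in mm; "gripper_force": force on a finger pad.
Only numpy, scipy, OpenCV 4.12 (cv2) and the standard library are available. Lean on these libraries where they do the work, as an engineer would, in place of code of your own. Each camera call takes 0.05 s, during which the arm holds its last target. There are 200 camera calls.

## Working session

There is one attempt and no reset: what is moved stays moved. The work goes in short steps, Python scripts to look and compute and a tool call to move; the robot and the scene stay as the last step left them, time stands still between calls to the robot, and variables do not carry over. Pictures are saved under pics/ and viewed, at most 10 in all, crops included, and the job is handed in when it is done.

Besides the shell and the picture viewer there is one more tool, called after "Call:" by a JSON object that holds its "name" and its "arguments", one argument or row to a line. send_rows: Moves the arm, as the interface text tells. Its arguments: {"type":"object","properties":{"rows":{"type":"array","items":{"type":"array","items":{"type":"array","items":{"type":"number"}}}},"grip":{"type":"number"}},"required":["rows"]}

```bash
mkdir -p pics
cat > h.py <<'E'
import numpy as np, cv2
from cell import ctrl
from scipy.spatial.transform import Rotation as R
def snap(name,fn=None):
    s=ctrl.read_state(); im=ctrl.get_image(name)
    if fn: cv2.imwrite('pics/'+fn,im['pixels'][:,:,::-1])
    if 'extrinsics' in im: E=np.array(im['extrinsics'])
    else:
        T=np.eye(4);T[:3,:3]=R.from_euler('xyz',s['tool_rot']).as_matrix();T[:3,3]=s['eef_pos'];E=T@np.array(im['mount'])
    return im,E
def ray(im,E,u,v):
    d=np.array([(u-im['cx'])/im['fx'],-(v-im['cy'])/im['fy'],-1.])
    return E[:3,3],E[:3,:3]@d
def onz(im,E,u,v,z):
    o,d=ray(im,E,u,v); return o+d*(z-o[2])/d[2]
def proj(im,E,p):
    c=np.linalg.inv(E)@np.r_[p,1]; return im['cx']-im['fx']*c[0]/c[2], im['cy']+im['fy']*c[1]/c[2]
E
python3 - <<'E'
from h import *
print(ctrl.read_state())
for n in('scene','side','wrist'):
    im,E=snap(n,n+'0.png'); print(n,{k:v for k,v in im.items() if k not in('pixels',)})
a=[cv2.imread(f'pics/{n}0.png') for n in('scene','side')]
E
```

```text
{'clock': 0.0, 'qpos': array([-1.2588081 ,  0.62935525,  0.03845383,  1.51838412, -0.02701207,
        0.99628565, -0.01996133]), 'qd': array([ 1.73885490e-03,  7.29865142e-04, -3.14264326e-04, -7.61049366e-04,
        1.59522093e-03,  4.19536125e-04,  3.71034306e-05]), 'tau': array([-1.61428798e-04, -5.63397110e+01,  1.22596946e+00, -1.93440467e+01,
        1.10496857e-02,  1.07121805e-02,  1.83659211e-05]), 'eef_pos': array([239.55632809, 603.71648795, 302.97810434]), 'tool_rot': array([-3.13967875e+00,  2.28429126e-05,  2.76382657e+00]), 'force': array([-0.29540644, -0.49176089,  0.88049517]), 'torque': array([ 0.01385578, -0.03912046,  0.02711019]), 'gripper_force': 0.0, 'width': 85.49576750541003}
scene {'fx': 456.5966619829414, 'fy': 456.5966619829414, 'cx': 255.02508172948785, 'cy': 191.24334939284114, 'extrinsics': array([[ 5.90767144e-01, -6.49161167e-01,  4.79149205e-01,
         1.21824846e+03],
       [ 8.06817216e-01,  4.79963436e-01, -3.44501205e-01,
        -5.67176975e+02],
       [-6.33729469e-03,  5.90105821e-01,  8.07301034e-01,
         1.29601347e+03],
       [ 0
[... 299 characters left out ...]
70e-01,  7.08930543e-01, -6.58637211e-01,
        -8.29127595e+02],
       [ 1.07647582e-02,  6.82655733e-01,  7.30660845e-01,
         9.45886665e+02],
       [ 0.00000000e+00,  0.00000000e+00,  0.00000000e+00,
         1.00000000e+00]])}
wrist {'fx': 285.46587926251533, 'fy': 285.46587926251533, 'cx': 258.25687928011655, 'cy': 185.0710480835803, 'mount': array([[ 7.00690032e-04,  9.57521631e-01,  2.88360598e-01,
         7.26349712e+01],
       [ 9.99999410e-01, -4.31418095e-04, -9.97353530e-04,
         1.14783304e+00],
       [-8.30583599e-04,  2.88361126e-01, -9.57521368e-01,
        -6.91298798e+01],
       [ 0.00000000e+00,  0.00000000e+00,  0.00000000e+00,
         1.00000000e+00]])}
```

View pics/scene0.png

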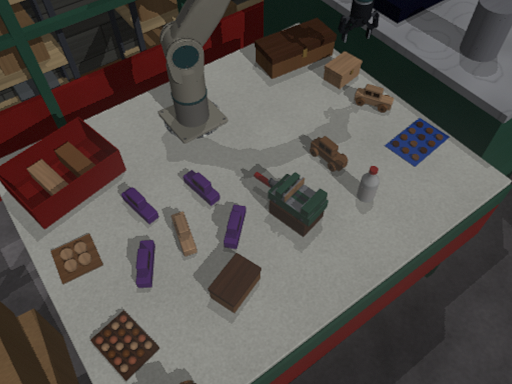

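View pics/side0.png

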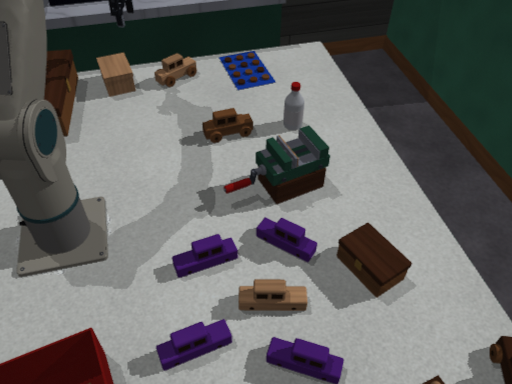

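Two pale candidates. Scene (184,233) / side (272,296) looks wheel-less and stands to the right of the vise. Scene (373,97) / side (175,69) seems to have wheels. The dark car at scene (328,152) is the finished one, and the four purple bodies are excluded. I'll confirm with an enlarged crop.

Run:
```python
from h import *
b=cv2.imread('pics/side0.png'); a=cv2.imread('pics/scene0.png')
def c(i,x,y,w,h): return cv2.resize(i[y:y+h,x:x+w],(400,300),interpolation=cv2.INTER_CUBIC)
o=np.vstack([np.hstack([c(b,222,255,100,75),c(b,215,120,120,90)]),np.hstack([c(a,240,160,100,75),c(b,140,45,80,60)])])
cv2.imwrite('pics/crop1.png',o)
```

```text
(no output)
```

View pics/crop1.png

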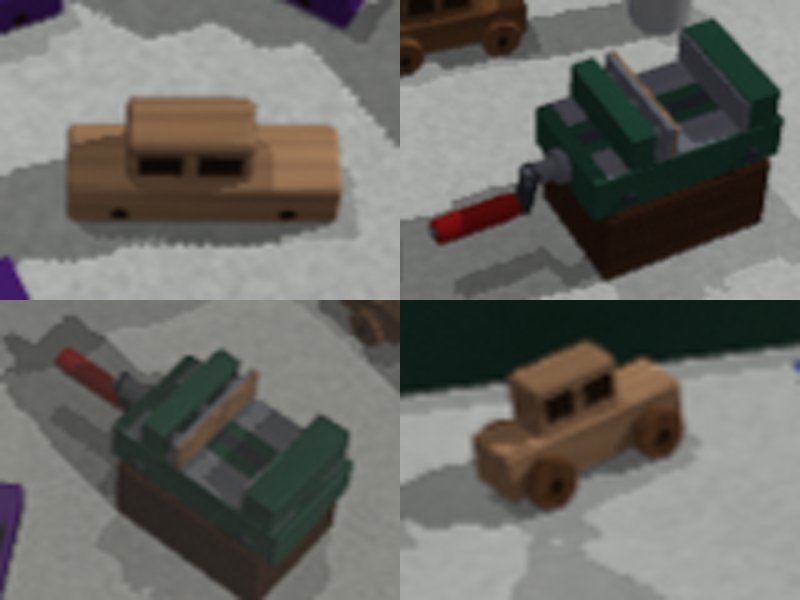

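Run:
```python
from h import *
s,Es=snap('side'); c,Ec=snap('scene')
P=lambda n,im,E,u,v,z: print(n,onz(im,E,u,v,z).round(0))
P('car bl',s,Es,239,309.5,0);P('car br',s,Es,307,310,0)
P('slab top front l',s,Es,222+68/4,255+165/4,36);P('slab top front r',s,Es,222+340/4,255+165/4,36)
P('slab top back l',s,Es,222+70/4,255+126/4,36);P('slab top back r',s,Es,222+335/4,255+126/4,36)
P('cabin top bl',s,Es,222+129/4,255+98/4,72);P('cabin top br',s,Es,222+252/4,255+98/4,72)
P('cabin top fl',s,Es,222+131/4,255+148/4,72);P('cabin top fr',s,Es,222+255/4,255+150/4,72)
P('fix far',s,Es,299.6,128.4,142);P('fix near',s,Es,321.5,149.4,142)
P('fix far',c,Ec,322,189,142);P('fix near',c,Ec,301.2,208,142)
def tri(a,b):
    (o1,d1),(o2,d2)=ray(s,Es,*a),ray(c,Ec,*b)
    t=np.linalg.lstsq(np.c_[d1,-d2],o2-o1,rcond=None)[0]; p,q=o1+t[0]*d1,o2+t[1]*d2
    print('tri',((p+q)/2).round(0),np.linalg.norm(p-q).round(1))
tri((225.5,189),(256,174.5));tri((251,181.5),(269.5,184))
tri((299.6,128.4),(322,189));tri((321.5,149.4),(301.2,208))
```

```text
car bl [ 380. -311.    0.]
car br [ 526. -349.    0.]
slab top front l [ 383. -299.   36.]
slab top front r [ 527. -336.   36.]
slab top back l [ 390. -276.   36.]
slab top back r [ 532. -312.   36.]
cabin top bl [ 420. -289.   72.]
cabin top br [ 484. -305.   72.]
cabin top fl [ 413. -319.   72.]
cabin top fr [ 476. -336.   72.]
fix far [642.  93. 142.]
fix near [670.  -0. 142.]
fix far [651.  99. 142.]
fix near [668.   1. 142.]
tri [420.  12.  47.] 1.1
tri [488.  18.  55.] 4.7
tri [646. 105. 132.] 0.7
tri [669.  -0. 143.] 1.6
```

The crop confirms the left body, side (272,296), as the one meant: pale, with axle holes and no wheels. The one at (175,69) has wheels. The crank handle points straight down. I'll compute the approach to above the car.

```bash
cat >> h.py <<'E'
def rows(*T, start=None):
    "targets (x,y,z,yaw) world, tool down -> row numbers (cm, rad) from start pose"
    s=ctrl.read_state(); p,r=(s['eef_pos'],R.from_euler('xyz',s['tool_rot'])) if start is None else (np.array(start[:3]),R.from_euler('xyz',[np.pi,0,start[3]]))
    for t in T:
        q=R.from_euler('xyz',[np.pi,0,t[3]])
        print(t,'->',(r.inv().apply(np.array(t[:3])-p)/10).round(2).tolist(),(r.inv()*q).as_rotvec().round(3).tolist())
E
python3 - <<'E'
from h import *
rows((540,180,300,2.83),(448,-312,250,2.888))
rows((448,-312,250,2.888),start=(540,180,300,2.83))
E
```

```text
(540, 180, 300, 2.83) -> [-43.55, -28.33, 0.37] [-0.001, -0.0, -0.066]
(448, -312, 250, 2.888) -> [-53.15, -77.45, 5.42] [-0.001, -0.0, -0.124]
(448, -312, 250, 2.888) -> [-6.33, -49.65, 5.0] [0.0, 0.0, -0.058]
```

Call:
{"name": "send_rows", "arguments": {
  "rows": [
    [[-43.5,-28.3,0.4,0,0,-0.07],[-43.5,-28.3,0.4,0,0,-0.07],[-43.5,-28.3,0.4,0,0,-0.07],[-43.5,-28.3,0.4,0,0,-0.07],[-43.5,-28.3,0.4,0,0,-0.07],[-43.5,-28.3,0.4,0,0,-0.07],[-43.5,-28.3,0.4,0,0,-0.07],[-43.5,-28.3,0.4,0,0,-0.07],[-43.5,-28.3,0.4,0,0,-0.07],[-43.5,-28.3,0.4,0,0,-0.07]]
  ],
  "grip": 0
}}

```text
clock: 1.25
eef_pos: [529.6, 194.4, 300.2]
tool_rot: [3.141, 0.0, 2.834]
force: [1.7, 0.5, 0.0]
width: 85.5
gripper_force: 0.0
```

Call:
{"name": "send_rows", "arguments": {
  "rows": [
    [[-7.5,-50.7,5,0,0,-0.05],[-7.5,-50.7,5,0,0,-0.05],[-7.5,-50.7,5,0,0,-0.05],[-7.5,-50.7,5,0,0,-0.05],[-7.5,-50.7,5,0,0,-0.05],[-7.5,-50.7,5,0,0,-0.05],[-7.5,-50.7,5,0,0,-0.05],[-7.5,-50.7,5,0,0,-0.05],[-7.5,-50.7,5,0,0,-0.05],[-7.5,-50.7,5,0,0,-0.05]]
  ]
}}

```text
clock: 2.25
eef_pos: [448.4, -297.0, 251.4]
tool_rot: [3.142, 0.0, 2.884]
force: [-0.0, -0.3, 0.2]
width: 85.4
gripper_force: 0.0
```

Call:
{"name": "send_rows", "arguments": {
  "rows": [
    [[0,-1,0,0,0,0],[0,-1,0,0,0,0]]
  ]
}}

```text
clock: 2.45
eef_pos: [445.2, -307.1, 251.2]
tool_rot: [-3.141, -0.0, 2.879]
force: [0.2, 0.3, 0.1]
width: 85.3
gripper_force: 0.0
```

Run:
```python
from h import *
im,E=snap('wrist','w1.png'); s=ctrl.read_state();print(s['eef_pos'],s['tool_rot'],s['clock'])
np.save('E1.npy',E)
```

```text
[ 446.19629481 -304.58949488  251.2992915 ] [ 3.14077771e+00 -4.84797810e-04  2.88237542e+00] 2.5
```

View pics/w1.png

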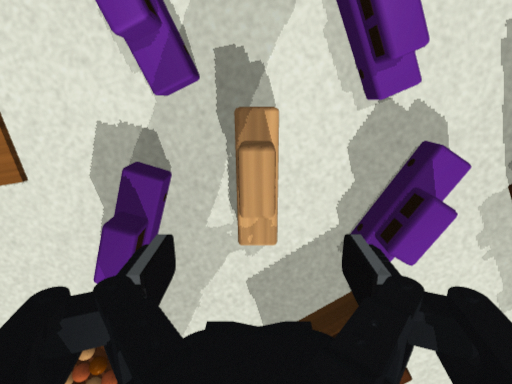

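The car is at cols 236–279, rows 107–244, with the cabin roof at cols 239–275, rows 145–215. Its axis is nearly vertical in the image. The nearest purple corner is around (356,235).

Run:
```python
from h import *
im,_=snap('wrist'); E=np.load('E1.npy')
W=lambda u,v,z: onz(im,E,u,v,z)
c=[W(239,145,72),W(275,145,72),W(240,215,72),W(274,215,72)]
print(np.round(c,0),np.mean(c,0).round(1))
f=(W(236,108,36)+W(279,108,36))/2;n=(W(238,244,36)+W(277,244,36))/2
print('slab',f.round(1),n.round(1),((f+n)/2).round(1),'yaw',np.arctan2(*(f-n)[1::-1]), np.linalg.norm(f-n))
for p in [(356,235,0),(365,225,10),(415,262,36),(168,170,36),(160,240,0)]:
  print(p,W(*p).round(0))
t=np.mean(c,0)
```

```text
[[ 408. -313.   72.]
 [ 416. -283.   72.]
 [ 472. -331.   72.]
 [ 480. -300.   72.]] [ 443.9 -306.7   72. ]
slab [ 383.2 -290.    36. ] [ 523.9 -327.8   36. ] [ 453.5 -308.9   36. ] yaw 2.8787115681511737 145.69099443253225
(356, 235, 0) [ 562. -212.    0.]
(365, 225, 10) [ 546. -202.   10.]
(415, 262, 36) [ 592. -161.   36.]
(168, 170, 36) [ 419. -394.   36.]
(160, 240, 0) [ 506. -449.    0.]
```

Run:
```python
from h import *
rows((445,-307,150,2.88),(445,-307,112,2.88))
```

```text
(445, -307, 150, 2.88) -> [0.07, -0.43, 10.14] [0.001, -0.0, 0.005]
(445, -307, 112, 2.88) -> [0.07, -0.44, 13.94] [0.001, -0.0, 0.005]
```

Call:
{"name": "send_rows", "arguments": {
  "rows": [
    [[0.1,-0.3,4,0,0,0],[0.1,-0.3,7,0,0,0],[0.1,-0.3,9,0,0,0],[0.1,-0.3,10,0,0,0],[0.1,-0.3,10,0,0,0],[0.1,-0.3,10,0,0,0]]
  ]
}}

```text
clock: 3.15
eef_pos: [445.6, -306.6, 152.3]
tool_rot: [3.142, 0.001, 2.885]
force: [-0.5, -0.2, 0.9]
width: 85.2
gripper_force: 0.0
```

Run:
```python
from h import *
s=ctrl.read_state();print(s['eef_pos'],s['tool_rot'],s['clock'],s['force'])
rows((445,-307,112,2.88))
```

```text
[ 445.60980071 -306.64408477  152.25989917] [3.14152684e+00 1.17070357e-03 2.88542189e+00] 3.15 [-0.49846048 -0.15080862  0.93119627]
(445, -307, 112, 2.88) -> [0.05, -0.05, 4.03] [0.0, 0.001, 0.005]
```

Call:
{"name": "send_rows", "arguments": {
  "rows": [
    [[0.1,0,1.5,0,0,0],[0.1,0,3,0,0,0],[0.1,0,4,0,0,0],[0.1,0,4,0,0,0],[0.1,0,4,0,0,0]]
  ]
}}

```text
clock: 3.65
eef_pos: [444.1, -307.3, 112.1]
tool_rot: [-3.141, 0.001, 2.884]
force: [-0.2, 0.4, 0.0]
width: 85.5
gripper_force: 0.0
```

Call:
{"name": "send_rows", "arguments": {
  "rows": [
    [[0,0,0,0,0,0],[0,0,0,0,0,0],[0,0,0,0,0,0],[0,0,0,0,0,0],[0,0,0,0,0,0],[0,0,0,0,0,0],[0,0,0,0,0,0],[0,0,0,0,0,0],[0,0,0,0,0,0],[0,0,0,0,0,0]]
  ],
  "grip": 255
}}

```text
clock: 4.65
eef_pos: [443.8, -307.3, 111.9]
tool_rot: [-3.141, 0.001, 2.884]
force: [-0.1, 0.3, 5.7]
width: 33.2
gripper_force: 59.9
```

Call:
{"name": "send_rows", "arguments": {
  "rows": [
    [[0,0,-4,0,0,0],[0,0,-8,0,0,0],[0,0,-12,0,0,0],[0,0,-16,0,0,0],[0,0,-20,0,0,0],[0,0,-23,0,0,0],[0,0,-23,0,0,0],[0,0,-23,0,0,0]]
  ]
}}

```text
clock: 5.45
eef_pos: [443.4, -306.8, 341.2]
tool_rot: [3.141, -0.0, 2.884]
force: [-0.3, 0.7, -2.9]
width: 33.5
gripper_force: 60.9
```

Run:
```python
from h import *
s=ctrl.read_state();print(s['eef_pos'],s['tool_rot'],s['width'],s['force'])
rows((480,10,340,1.77))
```

```text
[ 443.35363323 -306.8076134   341.19067361] [ 3.14139048e+00 -4.02196950e-04  2.88386302e+00] 33.4592995581171 [-0.34027161  0.73066676 -2.89890913]
(480, 10, 340, 1.77) -> [4.53, 31.57, 0.13] [-0.0, -0.0, 1.114]
```

Call:
{"name": "send_rows", "arguments": {
  "rows": [
    [[0.5,3,0.1,0,0,0.1],[1,6,0.1,0,0,0.2],[1.5,9,0.1,0,0,0.33],[2,13,0.1,0,0,0.46],[2.5,17,0.1,0,0,0.6],[3,21,0.1,0,0,0.73],[3.5,25,0.1,0,0,0.86],[4,28,0.1,0,0,0.98],[4.5,31,0.1,0,0,1.08],[4.5,31.5,0.1,0,0,1.11]]
  ]
}}

```text
clock: 6.45
eef_pos: [479.5, 13.6, 338.2]
tool_rot: [-3.137, -0.003, 1.778]
force: [-0.1, -1.1, -2.1]
width: 33.7
gripper_force: 60.7
```

Call:
{"name": "send_rows", "arguments": {
  "rows": [
    [[0,0,0,0,0,0],[0,0,0,0,0,0],[0,0,0,0,0,0]]
  ]
}}

```text
clock: 6.75
eef_pos: [480.0, 7.8, 339.8]
tool_rot: [-3.14, 0.0, 1.772]
force: [0.2, 0.8, -1.9]
width: 33.2
gripper_force: 60.7
```

Run:
```python
from h import *
im,E=snap('wrist','w2.png'); s=ctrl.read_state();print(s['eef_pos'],s['tool_rot'],s['clock'])
np.save('E2.npy',E)
```

```text
[480.14460552   7.7999826  340.00233662] [-3.14035377e+00  2.43133001e-04  1.77215521e+00] 6.8
```

View pics/w2.png

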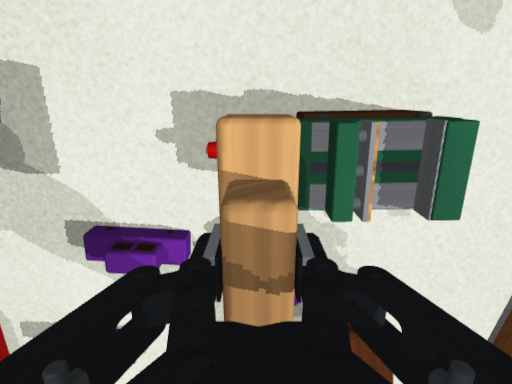

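Fixed-jaw face top edge runs (446,119)–(433,219). Pad face top edge runs (380,122)–(372,219). The red handle tip is at (211,150), and the car is in the grip, centred on col 258.

Run:
```python
from h import *
im,_=snap('wrist'); E=np.load('E2.npy')
W=lambda u,v,z: onz(im,E,u,v,z)
a,b=W(446,119,142),W(433,219,142); c,d=W(380,122,142),W(372,219,142)
print(a,b,c,d); e=a-b; print('len',np.linalg.norm(e),'yaw',np.arctan2(-e[0],e[1]), np.arctan2(-(c-d)[0],(c-d)[1]))
x=np.array([e[1],-e[0]])/np.linalg.norm(e[:2]); print('gap',x@(a-c)[:2],x@(b-d)[:2])
jo=((a+b)/2)[:2]; print('jaw',jo,'axis',jo-201*x)
g0,g1=W(477,121,142),W(462,219,142);print('back',g0,g1,np.arctan2(-(g0-g1)[0],(g0-g1)[1]))
print('tip',W(208,150,50))
# car in hand: front end & yaw
print(W(218,117,264),W(299,117,264))
```

```text
[637.47265961  97.98984062 142.        ] [662.75830472   2.35909982 142.        ] [579.39950999  83.33351341 142.        ] [602.3472782  -10.06948792 142.        ]
len 98.91714933885693 yaw 0.25849359133232186 0.24091390487304587
gap 59.89025206316947 61.580990945060805
jaw [650.11548217  50.17447022] axis [455.79347605  -1.20605076]
back [665.88659588 102.00111325 142.        ] [691.46652554   8.26535009 142.        ] 0.2664072501731853
tip [416.19808727   7.36736436  50.        ]
[448.60397042  68.26785694 264.        ] [487.84089701  76.32168503 264.        ]
```

Run:
```python
from h import *
rows((620.6,51.6,300,1.826),(620.6,51.6,266,1.826))
```

```text
(620.6, 51.6, 300, 1.826) -> [1.48, 14.63, 4.01] [-0.001, 0.0, -0.054]
(620.6, 51.6, 266, 1.826) -> [1.48, 14.63, 7.41] [-0.001, 0.0, -0.054]
```

Call:
{"name": "send_rows", "arguments": {
  "rows": [
    [[0.4,3,0,0,0,-0.02],[0.7,7,0,0,0,-0.04],[1.2,11,1,0,0,-0.055],[1.5,14,2.5,0,0,-0.055],[1.5,14.6,4,0,0,-0.055],[1.5,14.6,6,0,0,-0.055],[1.5,14.6,7.4,0,0,-0.055],[1.5,14.6,7.4,0,0,-0.055],[1.5,14.6,7.4,0,0,-0.055]]
  ]
}}

```text
clock: 7.75
eef_pos: [620.3, 52.5, 266.7]
tool_rot: [-3.141, 0.0, 1.828]
force: [-0.2, -0.8, -0.9]
width: 33.4
gripper_force: 60.8
```

Run:
```python
from h import *
w,Ew=snap('wrist','w3.png'); s=ctrl.read_state();print(s['eef_pos'],s['tool_rot'],s['clock'])
np.save('E3.npy',Ew)
a,_=snap('side','s3.png'); b,_=snap('scene','c3.png')
c=lambda i,x,y: cv2.resize(i['pixels'][y:y+75,x:x+100,::-1],(400,300),interpolation=cv2.INTER_CUBIC)
o=np.vstack([np.hstack([c(a,240,105),c(b,245,155)]),np.zeros((300,800,3),np.uint8)])
o[300:,:400]=cv2.resize(w['pixels'][:,:,::-1],(400,300))
o[300:,400:]=cv2.resize(w['pixels'][60:260,130:396,::-1],(400,300))
cv2.imwrite('pics/m3.png',o)
rows((620.6,51.6,223,1.826))
```

```text
[620.7341683   52.67670358 267.40846066] [3.14030311e+00 2.54212132e-04 1.82824968e+00] 7.8
(620.6, 51.6, 223, 1.826) -> [-0.12, -0.08, 4.48] [0.002, 0.0, 0.003]
```

View pics/m3.png

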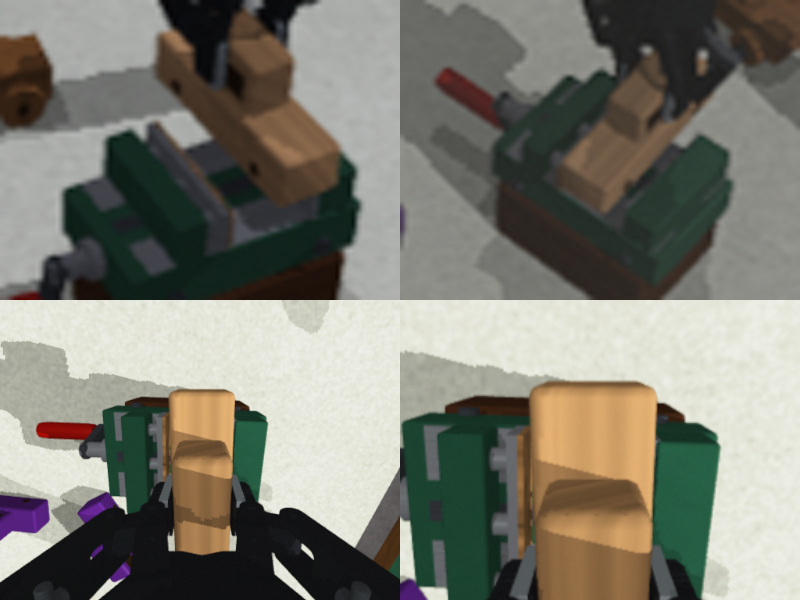

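Run:
```python
from h import *
im,_=snap('wrist'); E=np.load('E3.npy')
W=lambda u,v,z: onz(im,E,u,v,z)
jo=np.array([650.1,50.2]);x=np.array([np.cos(.255),np.sin(.255)]);y=np.array([-x[1],x[0]])
V=lambda p:((p[:2]-jo)@x,(p[:2]-jo)@y)
f=lambda u,v:(130+(u-400)*.665,60+(v-300)*.6667)
print('pad',V(W(*f(530,435),142)),V(W(*f(522,548),142)))
print('fixback top (exp +32)',V(W(*f(718,440),142)),V(W(*f(690,585),142)))
print('fixback far corner',V(W(*f(705,425),142)))
print('car end corners at z191',V(W(*f(532,390),191)),V(W(*f(656,390),191)))
print('tcp',V(np.array([620.7,52.7])))
for z in(50,60): print('handle tip',V(W(47,166,z)),'inner',V(W(120,166,z)))
```

```text
pad (np.float64(-55.550737327568584), np.float64(50.390375948742815)) (np.float64(-61.688361705095645), np.float64(-5.801272376036636))
fixback top (exp +32) (np.float64(30.15211189023908), np.float64(48.3380834164434)) (np.float64(22.436041388217575), np.float64(-26.036931267030887))
fixback far corner (np.float64(23.682277524887738), np.float64(55.18366568958465))
car end corners at z191 (np.float64(-47.12114832809726), np.float64(73.78852055528071)) (np.float64(-6.2267640212777025), np.float64(73.90995152047415))
tcp (np.float64(-27.818687371658154), np.float64(9.835173253072147))
handle tip (np.float64(-243.32434655193973), np.float64(17.577719344935332)) inner (np.float64(-168.5284199279593), np.float64(17.79561466287231))
handle tip (np.float64(-235.76159949126378), np.float64(19.889852018503603)) inner (np.float64(-163.58210759680722), np.float64(20.100125144925837))
```

Run:
```python
from h import *
im,_=snap('wrist')
for n in '23':
    E=np.load(f'E{n}.npy'); I=cv2.imread(f'pics/w{n}.png').astype(int); B,G,Rr=I[...,0],I[...,1],I[...,2]
    red=(Rr>90)&(G<50)&(B<50); ys,xs=np.nonzero(red)
    k=ys<260; ys,xs=ys[k],xs[k]
    cols=np.unique(xs); mid=[(c,ys[xs==c].mean()) for c in cols if (xs==c).sum()>5]
    if len(mid)>10:
        P=np.array([onz(im,E,u,v,50)[:2] for u,v in mid]); p=np.polyfit(P[:,0],P[:,1],1); print(n,'handle yaw',np.arctan(p[0]),P[0],P[-1],len(mid),mid[0],mid[-1])
    g=((G>Rr+15)&(G>B+3)).astype(np.uint8)
    for r in (130,140,150,160,170,180,190,200,210):
        d=np.diff(g[r].astype(int)); st=np.nonzero(d==1)[0]+1; en=np.nonzero(d==-1)[0]+1
        print(n,r,[(a,b) for a,b in zip(st,en) if b-a>8])
```

```text
2 130 [(np.int64(301), np.int64(312)), (np.int64(329), np.int64(360)), (np.int64(446), np.int64(479))]
2 140 [(np.int64(301), np.int64(312)), (np.int64(329), np.int64(360)), (np.int64(444), np.int64(477))]
2 150 [(np.int64(300), np.int64(311)), (np.int64(328), np.int64(359)), (np.int64(384), np.int64(422)), (np.int64(442), np.int64(474))]
2 160 [(np.int64(300), np.int64(358)), (np.int64(377), np.int64(421)), (np.int64(441), np.int64(473))]
2 170 [(np.int64(300), np.int64(311)), (np.int64(327), np.int64(357)), (np.int64(439), np.int64(470))]
2 180 [(np.int64(299), np.int64(356)), (np.int64(375), np.int64(418)), (np.int64(437), np.int64(468))]
2 190 [(np.int64(299), np.int64(310)), (np.int64(326), np.int64(355)), (np.int64(436), np.int64(466))]
2 200 [(np.int64(298), np.int64(310)), (np.int64(326), np.int64(354)), (np.int64(434), np.int64(464))]
2 210 [(np.int64(325), np.int64(354)), (np.int64(432), np.int64(462))]
3 handle yaw 0.24706428331721722 [410.18420769   6.3671931 ] [479.25257473  26.74987241] 71 (np.int64(47), np.float64(165.5)) (np.int64(117), np.float64(163.5))
3 130 []
3 140 [(np.int64(134), np.int64(216))]
3 150 [(np.int64(132), np.int64(146)), (np.int64(155), np.int64(195)), (np.int64(301), np.int64(341))]
3 160 [(np.int64(132), np.int64(147)), (np.int64(155), np.int64(190)), (np.int64(300), np.int64(343))]
3 170 [(np.int64(133), np.int64(148)), (np.int64(156), np.int64(189)), (np.int64(300), np.int64(342))]
3 180 [(np.int64(134), np.int64(195)), (np.int64(299), np.int64(341))]
3 190 [(np.int64(135), np.int64(201)), (np.int64(299), np.int64(339))]
3 200 [(np.int64(136), np.int64(150)), (np.int64(158), np.int64(196)), (np.int64(298), np.int64(338))]
3 210 [(np.int64(137), np.int64(191)), (np.int64(298), np.int64(337))]
```

Call:
{"name": "send_rows", "arguments": {
  "rows": [
    [[-0.1,-0.25,0.3,0,0,0.028],[-0.1,-0.25,1,0,0,0.028],[-0.1,-0.25,1.7,0,0,0.028],[-0.1,-0.25,2.4,0,0,0.028],[-0.1,-0.25,3,0,0,0.028],[-0.1,-0.25,3.5,0,0,0.028],[-0.1,-0.25,3.9,0,0,0.028],[-0.1,-0.25,4.2,0,0,0.028],[-0.1,-0.25,4.3,0,0,0.028],[-0.1,-0.25,4.3,0,0,0.028]]
  ]
}}

```text
clock: 9.0
eef_pos: [618.3, 51.5, 223.5]
tool_rot: [3.142, -0.0, 1.801]
force: [-0.7, 0.9, -1.8]
width: 33.5
gripper_force: 60.8
```

Call:
{"name": "send_rows", "arguments": {
  "rows": [
    [[0,0,0.1,0,0,0],[0,0,0.15,0,0,0],[0,0,0.15,0,0,0],[0,0,0.15,0,0,0]]
  ]
}}

```text
clock: 9.4
eef_pos: [618.4, 51.4, 222.1]
tool_rot: [3.141, 0.0, 1.801]
force: [-0.2, -0.5, -2.0]
width: 33.4
gripper_force: 60.8
```

Call:
{"name": "send_rows", "arguments": {
  "rows": [
    [[0,0,0.1,0,0,0],[0,0,0.15,0,0,0],[0,0,0.2,0,0,0],[0,0,0.2,0,0,0]]
  ]
}}

```text
clock: 9.8
eef_pos: [618.4, 51.5, 221.9]
tool_rot: [3.141, -0.0, 1.801]
force: [-4.2, 0.1, 10.4]
width: 33.6
gripper_force: 62.5
```

Contact with the bed, so I'll release.

Call:
{"name": "send_rows", "arguments": {
  "rows": [
    [[0,0,-0.2,0,0,0],[0,0,-0.2,0,0,0],[0,0,-0.2,0,0,0],[0,0,-0.2,0,0,0],[0,0,-0.2,0,0,0],[0,0,-0.2,0,0,0],[0,0,-0.2,0,0,0],[0,0,-0.2,0,0,0]]
  ],
  "grip": 0
}}

```text
clock: 10.6
eef_pos: [618.3, 51.4, 221.9]
tool_rot: [-3.141, 0.0, 1.801]
force: [-0.2, -0.7, 0.4]
width: 85.3
gripper_force: 0.0
```

Call:
{"name": "send_rows", "arguments": {
  "rows": [
    [[0,0,-3,0,0,0],[0,0,-6,0,0,0],[0,0,-9,0,0,0],[0,0,-12,0,0,0],[0,-4,-12,0,0,0],[0,-8,-12,0,0,0],[0,-12,-12,0,0,0],[0,-12,-12,0,0,0],[0,-12,-12,0,0,0]]
  ]
}}

```text
clock: 11.5
eef_pos: [501.3, 24.0, 342.6]
tool_rot: [3.14, -0.0, 1.8]
force: [-0.2, 0.3, 0.3]
width: 85.7
gripper_force: 0.0
```

Run:
```python
from h import *
w,Ew=snap('wrist','w4.png'); s=ctrl.read_state();print(s['eef_pos'],s['tool_rot'],s['clock'])
np.save('E4.npy',Ew)
a,_=snap('side','s4.png')
I=w['pixels'][:,:,::-1].copy(); I[284:,:133]=cv2.resize(a['pixels'][105:180,240:340,::-1],(133,100))
o=np.hstack([cv2.resize(w['pixels'][:,:,::-1],(500,375)),cv2.resize(a['pixels'][105:199,240:315,::-1],(300,375),interpolation=cv2.INTER_CUBIC)])
cv2.imwrite('pics/m4.png',o)
I=w['pixels'].astype(int);red=(I[...,0]>90)&(I[...,1]<50)&(I[...,2]<50)
n,l,st,c=cv2.connectedComponentsWithStats(red.astype(np.uint8))
for i in range(1,n):
  if st[i,4]>100: print(st[i],c[i])
```

```text
[502.37260549  24.35198314 342.55213905] [3.13945187e+00 6.73070961e-05 1.80094763e+00] 11.55
[188 149  56  17 895] [215.91955307 156.88938547]
```

View pics/m4.png

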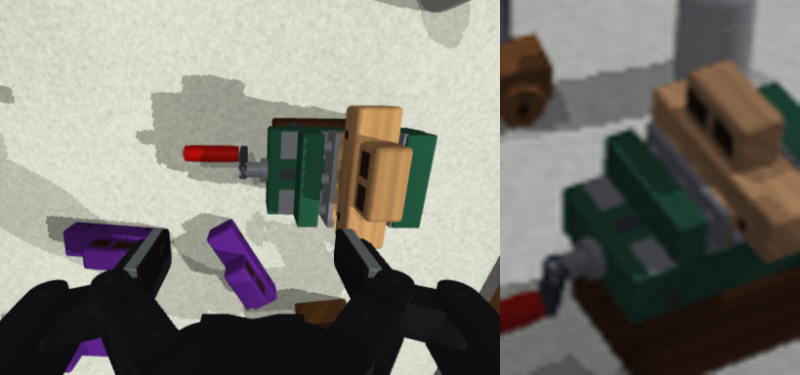

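The car body stands upright between the jaws. The handle is at wrist px (188–244, 149–166), a bit past the bottom on the vise +y side.

Run:
```python
from h import *
im,_=snap('wrist'); E=np.load('E4.npy')
yaw=.24
jo=np.array([648.5,50]);x=np.array([np.cos(yaw),np.sin(yaw)]);y=np.array([-x[1],x[0]])
V=lambda p:np.array([(p[:2]-jo)@x,(p[:2]-jo)@y]).round(1)
W=lambda u,v,z: onz(im,E,u,v,z)
for z in (50,55,60): print(z,'mid',W(216,157,z).round(1),V(W(216,157,z)),'tip',V(W(188,157,z)),'inner',V(W(243.5,157,z)))
print('hub/shaft z90',V(W(262,174,90)))
for n,p in dict(tl=(272,130),bl=(272,217)).items(): print('bed',n,V(W(*p,110)))
print('fixed jaw mid',V(W(432,176,142)))
print('jaw ends',V(W(300*1.024,131*1.024,142)),V(W(297*1.024,224*1.024,142)),V(W(434*1.024,135*1.024,142)),V(W(417*1.024,227*1.024,142)))
print('axis world',jo-201*x)
```

```text
50 mid [449.7  15.   50. ] [-201.4   13.3] tip [-237.3   13.6] inner [-166.1   12.9]
55 mid [450.2  16.2  55. ] [-200.6   14.3] tip [-236.1   14.6] inner [-165.8   13.9]
60 mid [450.7  17.3  60. ] [-199.9   15.2] tip [-234.9   15.6] inner [-165.5   14.9]
hub/shaft z90 [-143.     0.5]
bed tl [-132.5   52.9]
bed bl [-132.1  -45.2]
fixed jaw mid [22.7 10.2]
jaw ends [-101.1   52. ] [-100.4  -45.7] [28.3 46.9] [ 27.6 -50.6]
axis world [453.26106705   2.22177209]
```

Run:
```python
from h import *
rows((437.4,12.5,260,3.38))
```

```text
(437.4, 12.5, 260, 3.38) -> [0.33, -6.66, 8.21] [0.001, 0.001, -1.579]
```

Call:
{"name": "send_rows", "arguments": {
  "rows": [
    [[0,-1,0,0,0,-0.13],[0,-2,1,0,0,-0.26],[0.1,-3,2,0,0,-0.4],[0.1,-4,3,0,0,-0.54],[0.2,-5,4,0,0,-0.68],[0.2,-6,5,0,0,-0.82],[0.3,-6.7,6,0,0,-0.96],[0.3,-6.7,7,0,0,-1.1],[0.3,-6.7,8.2,0,0,-1.24],[0.3,-6.7,8.2,0,0,-1.38]]
  ]
}}

```text
clock: 12.65
eef_pos: [436.0, 12.0, 258.6]
tool_rot: [3.141, -0.002, -3.097]
force: [-0.4, -0.8, 0.6]
width: 85.5
gripper_force: 0.0
```

Call:
{"name": "send_rows", "arguments": {
  "rows": [
    [[0,0,0,0,0,-0.1],[0,0,0,0,0,-0.19],[0,0,0,0,0,-0.19],[0,0,0,0,0,-0.19],[0,0,0,0,0,-0.19]]
  ]
}}

```text
clock: 13.15
eef_pos: [436.0, 11.8, 259.9]
tool_rot: [3.142, 0.0, -2.914]
force: [-0.8, 0.3, 0.1]
width: 85.4
gripper_force: 0.0
```

Run:
```python
from h import *
w,E=snap('wrist','w5.png'); s=ctrl.read_state();print(s['eef_pos'],s['tool_rot'],s['clock'],s['qpos'][[3,5,6]])
I=w['pixels'].astype(int);red=(I[...,0]>90)&(I[...,1]<50)&(I[...,2]<50)
n,l,st,c=cv2.connectedComponentsWithStats(red.astype(np.uint8))
for i in range(1,n):
  if st[i,4]>100:
    b=st[i];print(b,c[i]); m=(b[0]+b[2]/2-.5)
    for v in (b[1],b[1]+b[3]-1): print(onz(w,E,m,v,52).round(1))
rows((437.4,12.5,150,3.38),(437.4,12.5,106,3.38))
```

```text
[435.8430129   11.82413011 259.93612341] [-3.14158239e+00  7.51875115e-05 -2.91350798e+00] 13.2 [2.13223704 0.61635588 1.56336753]
[ 248  154   21   70 1047] [259.27316141 182.85864374]
[416.    7.7  52. ]
[487.8  24.3  52. ]
(437.4, 12.5, 150, 3.38) -> [-0.17, 0.03, 10.99] [-0.0, 0.0, -0.01]
(437.4, 12.5, 106, 3.38) -> [-0.17, 0.03, 15.39] [-0.0, 0.0, -0.01]
```

View pics/w5.png

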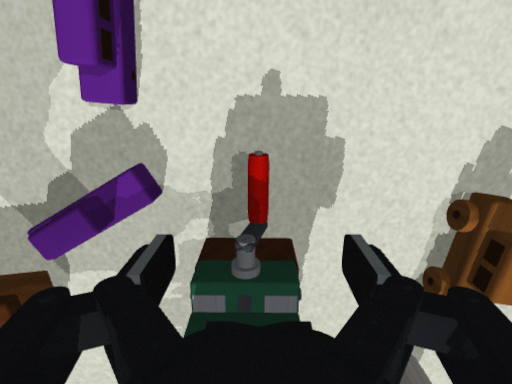

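The handle, px (248–268, 154–223), is centred between the fingers and parallel to the tool x axis. Next I descend and pinch.

Call:
{"name": "send_rows", "arguments": {
  "rows": [
    [[-0.1,0.05,4,0,0,-0.01],[-0.2,0.1,8,0,0,-0.01],[-0.3,0.1,11,0,0,-0.01],[-0.3,0.1,13,0,0,-0.01],[-0.3,0.1,14.5,0,0,-0.01],[-0.3,0.1,15.3,0,0,-0.01],[-0.3,0.1,15.3,0,0,-0.01],[-0.3,0.1,15.3,0,0,-0.01]]
  ]
}}

```text
clock: 14.0
eef_pos: [438.4, 13.4, 107.0]
tool_rot: [3.141, -0.0, -2.903]
force: [-0.4, 0.1, 0.3]
width: 85.3
gripper_force: 0.0
```

Call:
{"name": "send_rows", "arguments": {
  "rows": [
    [[0,0,0,0,0,0],[0,0,0,0,0,0],[0,0,0,0,0,0],[0,0,0,0,0,0],[0,0,0,0,0,0],[0,0,0,0,0,0],[0,0,0,0,0,0],[0,0,0,0,0,0],[0,0,0,0,0,0],[0,0,0,0,0,0]]
  ],
  "grip": 255
}}

```text
clock: 15.0
eef_pos: [438.5, 13.2, 107.4]
tool_rot: [-3.141, 0.001, -2.903]
force: [0.3, 0.3, 5.1]
width: 20.0
gripper_force: 58.3
```

Run:
```python
from h import *
s=ctrl.read_state();print(s['eef_pos'],s['tool_rot'],s['force'],s['width'])
C=np.array([453,3.2]);y=np.array([-.238,.971])
d=(s['eef_pos'][:2]-C)@y; print('yoff',d)
t=9.75
for k in range(5):
    a=t+np.arange(1,11)*.235
    print('start %.2f'%t,[[0,round(-4*(np.sin(q)-np.sin(t)),1),round(-4*(np.cos(q)-np.cos(t)),1),0,0,0] for q in a]); t=a[-1]
```

```text
[438.53034694  13.20347188 107.41285439] [-3.14113417e+00  6.99633731e-04 -2.90340524e+00] [0.27609157 0.34188212 5.12122262] 19.98966230672747
yoff 13.157148623769949
start 9.75 [[0, np.float64(0.8), np.float64(-0.4), 0, 0, 0], [0, np.float64(1.6), np.float64(-1.0), 0, 0, 0], [0, np.float64(2.2), np.float64(-1.7), 0, 0, 0], [0, np.float64(2.5), np.float64(-2.6), 0, 0, 0], [0, np.float64(2.7), np.float64(-3.5), 0, 0, 0], [0, np.float64(2.7), np.float64(-4.4), 0, 0, 0], [0, np.float64(2.4), np.float64(-5.3), 0, 0, 0], [0, np.float64(1.9), np.float64(-6.2), 0, 0, 0], [0, np.float64(1.3), np.float64(-6.8), 0, 0, 0], [0, np.float64(0.5), np.float64(-7.4), 0, 0, 0]]
start 12.10 [[0, np.float64(-0.9), np.float64(-0.3), 0, 0, 0], [0, np.float64(-1.8), np.float64(-0.4), 0, 0, 0], [0, np.float64(-2.7), np.float64(-0.3), 0, 0, 0], [0, np.float64(-3.6), np.float64(0.0), 0, 0, 0], [0, np.float64(-4.4), np.float64(0.5), 0, 0, 0], [0, np.float64(-5.0), np.float64(1.2), 0, 0, 0], [0, np.float64(-5.5), np.float64(2.0), 0, 0, 0], [0, np.float64(-5.7), np.float64(2.9), 0, 0, 0], [0, np.float64(-5.8), 
[... 880 characters left out ...]
, np.float64(-2.0), np.float64(-5.5), 0, 0, 0], [0, np.float64(-2.9), np.float64(-5.8), 0, 0, 0], [0, np.float64(-3.8), np.float64(-5.8), 0, 0, 0], [0, np.float64(-4.7), np.float64(-5.7), 0, 0, 0]]
start 19.15 [[0, np.float64(-0.9), np.float64(0.4), 0, 0, 0], [0, np.float64(-1.6), np.float64(1.0), 0, 0, 0], [0, np.float64(-2.2), np.float64(1.7), 0, 0, 0], [0, np.float64(-2.6), np.float64(2.5), 0, 0, 0], [0, np.float64(-2.8), np.float64(3.4), 0, 0, 0], [0, np.float64(-2.8), np.float64(4.4), 0, 0, 0], [0, np.float64(-2.5), np.float64(5.3), 0, 0, 0], [0, np.float64(-2.1), np.float64(6.1), 0, 0, 0], [0, np.float64(-1.5), np.float64(6.8), 0, 0, 0], [0, np.float64(-0.7), np.float64(7.3), 0, 0, 0]]
```

Call:
{"name": "send_rows", "arguments": {
  "rows": [
    [[0,0.8,-0.4,0,0,0],[0,1.6,-1.0,0,0,0],[0,2.2,-1.7,0,0,0],[0,2.5,-2.6,0,0,0],[0,2.7,-3.5,0,0,0],[0,2.7,-4.4,0,0,0],[0,2.4,-5.3,0,0,0],[0,1.9,-6.2,0,0,0],[0,1.3,-6.8,0,0,0],[0,0.5,-7.4,0,0,0]]
  ]
}}

```text
clock: 16.0
eef_pos: [437.2, 19.0, 181.5]
tool_rot: [3.14, 0.001, -2.901]
force: [4.7, 1.5, -12.8]
width: 20.2
gripper_force: 59.0
```

Run:
```python
from h import *
w,E=snap('wrist','w6.png'); s=ctrl.read_state();print(s['eef_pos'],s['force'],s['width'],s['gripper_force'])
print('yoff',(s['eef_pos'][:2]-[453,3.2])@[-.238,.971],'z',s['eef_pos'][2]-54)
a,_=snap('side','s6.png')
```

```text
[437.52699716  17.11127397 181.97619675] [ 0.41900814  2.90642438 -0.24089476] 20.319502948550667 60.14112889766693
yoff 17.19042169711823 z 127.97619675414538
```

Forces are low and the handle follows the circle, so I'll continue.

Call:
{"name": "send_rows", "arguments": {
  "rows": [
    [[0,-0.9,-0.3,0,0,0],[0,-1.8,-0.4,0,0,0],[0,-2.7,-0.3,0,0,0],[0,-3.6,0,0,0,0],[0,-4.4,0.5,0,0,0],[0,-5,1.2,0,0,0],[0,-5.5,2,0,0,0],[0,-5.7,2.9,0,0,0],[0,-5.8,3.9,0,0,0],[0,-5.6,4.8,0,0,0]]
  ]
}}

```text
clock: 17.1
eef_pos: [449.6, -35.9, 131.9]
tool_rot: [3.141, -0.002, -2.902]
force: [-3.8, 5.7, 6.3]
width: 20.2
gripper_force: 60.8
```

Call:
{"name": "send_rows", "arguments": {
  "rows": [
    [[0,0.4,0.9,0,0,0],[0,1,1.6,0,0,0],[0,1.7,2.2,0,0,0],[0,2.6,2.6,0,0,0],[0,3.5,2.8,0,0,0],[0,4.4,2.7,0,0,0],[0,5.3,2.5,0,0,0],[0,6.1,2,0,0,0],[0,6.8,1.4,0,0,0],[0,7.4,0.6,0,0,0]]
  ]
}}

```text
clock: 18.1
eef_pos: [433.4, 35.8, 126.9]
tool_rot: [-3.141, 0.0, -2.903]
force: [4.9, -5.4, -3.1]
width: 20.2
gripper_force: 59.9
```

Run:
```python
from h import *
s=ctrl.read_state();print(s['eef_pos'],s['force'],s['width'],s['gripper_force'])
print('yoff',(s['eef_pos'][:2]-[453,3.2])@[-.238,.971],'z',s['eef_pos'][2]-54)
print('expected',-40*np.sin(16.8),90+40*np.cos(16.8))
```

```text
[433.4253415   35.76941951 126.94839239] [ 4.85368537 -5.44360321 -3.07230492] 20.193887665260473 59.8728221654892
yoff 36.28367506781382 z 72.94839239382306
expected 35.502681343260186 71.5728565035455
```

Call:
{"name": "send_rows", "arguments": {
  "rows": [
    [[0,0.3,-0.9,0,0,0],[0,0.4,-1.8,0,0,0],[0,0.3,-2.7,0,0,0],[0,0,-3.6,0,0,0],[0,-0.5,-4.4,0,0,0],[0,-1.2,-5.1,0,0,0],[0,-2,-5.5,0,0,0],[0,-2.9,-5.8,0,0,0],[0,-3.8,-5.8,0,0,0],[0,-4.7,-5.7,0,0,0]]
  ]
}}

```text
clock: 19.1
eef_pos: [443.5, -9.3, 184.5]
tool_rot: [3.14, 0.0, -2.901]
force: [0.7, 6.1, -5.8]
width: 20.0
gripper_force: 60.4
```

Run:
```python
from h import *
s=ctrl.read_state();print(s['eef_pos'],s['force'],s['width'],s['gripper_force'])
print('yoff',(s['eef_pos'][:2]-[453,3.2])@[-.238,.971],'z',s['eef_pos'][2]-54)
a,_=snap('side','s7.png'); b,_=snap('scene','c7.png')
o=np.hstack([cv2.resize(i['pixels'][y:y+75,x:x+100,::-1],(400,300),interpolation=cv2.INTER_CUBIC) for i,x,y in((a,250,105),(b,245,155))])
cv2.imwrite('pics/m7.png',o)
```

```text
[443.50051865  -9.27048813 184.47748524] [ 0.72748823  6.07902889 -5.79136871] 19.99175126455432 60.36895930767059
yoff -9.847967415198921 z 130.477485235696
```

View pics/m7.png

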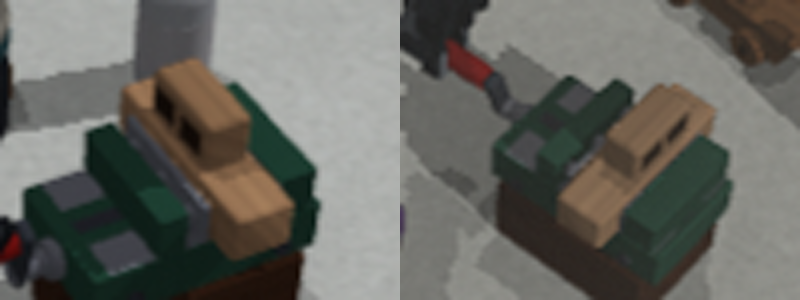

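The car is upright with the pad almost touching it. I'll make the last arc, about 2 rad past contact.

Call:
{"name": "send_rows", "arguments": {
  "rows": [
    [[0,-0.9,0.4,0,0,0],[0,-1.6,1,0,0,0],[0,-2.2,1.7,0,0,0],[0,-2.6,2.5,0,0,0],[0,-2.8,3.4,0,0,0],[0,-2.8,4.4,0,0,0],[0,-2.5,5.3,0,0,0],[0,-2.1,6.1,0,0,0],[0,-1.5,6.8,0,0,0],[0,-0.9,7.2,0,0,0]]
  ]
}}

```text
clock: 20.2
eef_pos: [445.9, -19.3, 111.3]
tool_rot: [-3.14, -0.001, -2.903]
force: [-0.4, -2.3, 8.9]
width: 20.0
gripper_force: 61.7
```

Call:
{"name": "send_rows", "arguments": {
  "rows": [
    [[0,0,0,0,0,0],[0,0,0,0,0,0]]
  ]
}}

```text
clock: 20.4
eef_pos: [445.7, -18.7, 111.2]
tool_rot: [3.141, -0.001, -2.902]
force: [-0.1, 0.4, -3.2]
width: 20.0
gripper_force: 60.7
```

Run:
```python
from h import *
s=ctrl.read_state();print(s['eef_pos'],s['force'],s['width'],s['gripper_force'])
o=(s['eef_pos'][:2]-[453,3.2])@[-.238,.971];z=s['eef_pos'][2]-54
print('yoff',o,'z',z,'angle',np.arctan2(-o,z-90)+6*np.pi)
```

```text
[445.66952228 -18.71765862 111.23261667] [-0.07038477  0.36820302 -3.21676433] 20.048190969701484 60.68195343017578
yoff -19.53739282830583 z 57.232616669754236 angle 21.453494580739267
```

Call:
{"name": "send_rows", "arguments": {
  "rows": [
    [[0,0,0,0,0,0],[0,0,0,0,0,0],[0,0,0,0,0,0],[0,0,0,0,0,0],[0,0,0,0,0,0],[0,0,0,0,0,0],[0,0,0,0,0,0]]
  ],
  "grip": 0
}}

```text
clock: 21.1
eef_pos: [446.1, -18.7, 112.0]
tool_rot: [-3.142, 0.0, -2.902]
force: [-0.1, -0.2, -0.1]
width: 85.4
gripper_force: 0.0
```

Call:
{"name": "send_rows", "arguments": {
  "rows": [
    [[0,0,-2,0,0,0],[0,0,-5,0,0,0],[0,0,-9,0,0,0],[0,0,-13,0,0,0],[0,0,-17,0,0,0],[0,0,-20,0,0,0],[0,0,-20,0,0,0],[0,0,-20,0,0,0]]
  ]
}}

```text
clock: 21.9
eef_pos: [446.0, -18.9, 312.3]
tool_rot: [-3.141, 0.001, -2.903]
force: [-0.3, -0.3, -0.6]
width: 85.5
gripper_force: 0.0
```

Run:
```python
from h import *
s=ctrl.read_state();print(s['eef_pos'],s['force'],s['width'],s['clock'])
a,_=snap('side','s8.png'); b,_=snap('scene','c8.png')
o=np.hstack([cv2.resize(i['pixels'][y:y+100,x:x+100,::-1],(400,400),interpolation=cv2.INTER_CUBIC) for i,x,y in((a,240,95),(b,240,145))])
cv2.imwrite('pics/m8.png',o)
```

```text
[445.98089185 -18.94949912 312.2802946 ] [-0.25970048 -0.254402   -0.56583671] 85.53255872281818 21.9
```

View pics/m8.png

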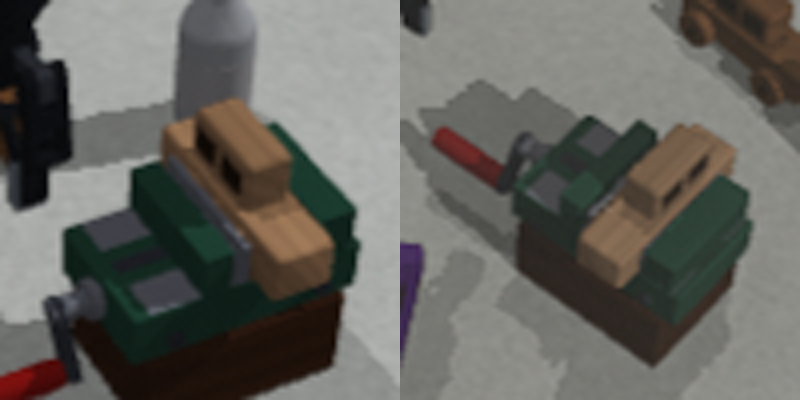

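The car body stands upright, held between both jaws. The handle is free and the robot is clear.

```bash
python3 -c "
from cell import ctrl
print(ctrl.finish_job())"
```

```text
the job is handed in; nothing more can be done
None
```

The wheel-less car body is clamped upright and about centred between the vise jaws, cranked about 2 rad past contact by my estimate; I let go of the handle and handed the job in at about 22 s.

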